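# Air the mini oven

## Task

Air the mini oven on the worktop: pull its glass door down until it lies fully open, then push it back up until it is fully shut. Leave the wooden flap of the bread bin next to it shut.

Things in the scene. Friction and masses are not known exactly. Their poses are not given: they have to be found in the camera images.
- oven_door (a joint): Angle (rad) of the mini oven's dark-framed glass door, 180 wide, 102 high, 12 mm thick, hinged at its bottom: 0 shut, 1.571 fully open, level, at its stop. Stiff hinge: stays where left, takes 3 to 7 N at the handle either way. May start a little ajar. Oven: fixed aluminium box 240 wide, 155 deep, 157 mm high, two black knobs right of the door; a loose timer 56 mm high stands far back on top.
- oven_handle (a point): Middle of the oven door's handle: round steel bar 12 mm thick, 120 mm long between two end posts, parallel to the hinge. It stands beyond the door's upper edge, 42 mm from edge to bar axis, free all round, and turns with the door. Height above the worktop: 194 mm door shut, 40 mm door open (then it is nearest the robot). y axis along the bar, z from hinge to bar.
- oven_hinge (a point): Point on the oven door's hinge line at mid-width, 50 mm above the worktop; fixed. y axis along the hinge, x level into the oven (square to the shut door), z up. In this frame (m), at door angle q the middle of the handle bar lies at x = -(0.144 sin q + 0.010 cos q), y = 0, z = 0.144 cos q - 0.010 sin q. A wall cabinet hangs at z > 0.64, x > 0.54.
- bin_flap (a joint): Angle (rad) of the bread bin's flap: 0 shut (as at the start), grows when pulled down. The bin, left of the oven, is a white box 270 wide, 150 deep, 145 mm high with a plain light wooden flap as its whole front and a bar handle like the oven's. Leave it shut. Over it (x > 0.58, y -0.05 to 0.45, z > 0.15) hang a spice basket and a paper roll: cross to the oven at x < 0.45.

How it is judged:
By the outcome, as a careful person would: the job done as asked, in the order asked, and still so for the second after the job is handed in, with the robot touching nothing.
It also fails if it takes over 51 s, if anything falls off the work surface, if the arm or the gripper's body presses on something with over 40 N, if the wrist force passes 120 N, or if a joint passes its speed limit or range.

## Robot

A 6-joint arm with a two-finger parallel gripper is mounted at the origin on a cart in front of the work surface, level with it; the furniture and walls round the work are solid. World frame = base frame: x ahead of the robot, y to its left, z up, the work surface at z = 0. Lengths are in mm, angles in rad, forces in N, time in s.
With the tool pointing down it reaches from about 325 to 850 mm from the base axis. Payload 4.4 kg.
Tool frame: the origin (TCP) lies midway between the tips of the shut fingers; the grasp point (between the pads) lies arm.pinch_z behind it (arm.pinch_z is the distance from the TCP to the grasp point, in mm); z points along the fingers, y is the line along which they close (so a half turn about z gives the same grasp; the last joint's range is limited). The gripper opens to 94 mm and grips with 3 to 60 N. Pads are 16 mm wide; open, the fingers measure 119 mm over their backs; the gripper's body (75 mm by 177 mm) begins 78 mm behind the grasp point.
Start: joints at [-1.274, 0.207, 1.542, -0, 1.393, -0.15], TCP at [248.436, -518.562, 205.447] pointing down, gripper open.
Joint ranges: [-2.73, 2.73], [-0.86, 2.22], [0.23, 2.46], [-1.11, 4.25], [0.08, 2.63], [-2.82, 2.82]. Speed limits (rad/s): [2.79, 2.79, 3.14, 3.14, 3.14, 3.14].

## Interface

Orientations are given as a rotation vector (axis times angle).
In Python, from workcell import arm gives the robot as it stands. The module is installed in compiled form; this text tells all that it offers.
- The arm moves only by the tool servo_tool, never from a script. Its argument "steps" is a list that holds one entry, the list of rows, each a list of 7 numbers: the shift along the tool's x, y, z in m, then the turn, a rotation vector about the tool's x, y, z in rad, then the gripper command: -1 is fully open, 1 is shut, values between are in proportion. In form: [[[tx, ty, tz, ax, ay, az, gripper], ...]]. A call has 1 to 10 rows; each row shifts and turns the commanded pose from where the row before left it, along the tool's axes as they then stand; what a row does not reach is not made up. A row lasts 1/12 s, in which the tool goes at most 41.7 mm and 7.16 degrees, less where a joint would pass 70% of its speed; a pose out of reach is approached as far as the arm can. A call is refused whole if a number of a shift passes 0.0417 or a number of a turn 0.125, either way. A call with a gripper value outside its range is refused whole. The fingers move at their own pace and stop on an object; "squeeze" is the grip in N (left out, the last holds). Time passes only in rows, so rows that do not move let the fingers close. It gives the time, the measured TCP pose, the force, the opening and the grip force at its end, in the units of the state.
- arm.read_state(): the state, without advancing time (a new reading comes with each control period).
- arm.grab_frame(name): name is "side" or "top" or "wrist"; returns the picture (400x640x3 uint8, red, green, blue); there is no depth.
- arm.camera_info(name): a dict with "fx", "fy", "cx", "cy" (pixels), "eye" and "attitude" of the camera in the world. Camera axes: x right, y down, z forward; pixel columns grow to the right and rows downward; lengths in mm; the calibration is good to about 2 mm. The wrist camera is an equidistant fisheye: a pixel r from the principal point sees the ray r / f radians off the axis. A picture is of the moment at which its call begins: read the wrist's pose just before it. camera_info takes no time and is no camera call; for the wrist camera it gives the pose at the moment of the call.
- arm.finish_job(): hands the job in; it is judged then, once.
The state is a dict: "t": time; "q": joint angles; "dq": joint speeds; "joint_efforts": joint torques, N m; "position": TCP position; "tool_rot": TCP orientation; "force": force on the tool from outside, world axes, zero at the start; "ft_torque": the same for the moment, N m; "width": finger opening in mm; "grasp_force": force on a finger pad.
Only numpy, scipy, OpenCV 4.12 (cv2) and the standard library are available. Lean on these libraries where they do the work, as an engineer would, in place of code of your own. Each camera call takes 0.05 s, during which the arm holds its last target. There are 200 camera calls.

## Working session

There is one attempt and no reset: what is moved stays moved. The work goes in short steps, Python scripts to look and compute and a tool call to move; the robot and the scene stay as the last step left them, time stands still between calls to the robot, and variables do not carry over. Pictures are saved under pics/ and viewed, at most 10 in all, crops included, and the job is handed in when it is done.

Besides the shell and the picture viewer there is one more tool, called after "Request:" as name([rows], argument=value, ...), one row to a line, values as JSON. servo_tool: Moves the arm, as the interface text tells. Its arguments: {"type":"object","properties":{"steps":{"type":"array","items":{"type":"array","items":{"type":"array","items":{"type":"number"}}}},"squeeze":{"type":"number"}},"required":["steps"]}

```bash
mkdir -p pics; python3 - <<'E'
from workcell import arm
import cv2,numpy as np
s=arm.read_state();print(s['t'],s['position'],s['tool_rot'],s['width'],arm.pinch_z)
for n in('side','top'):
    f=arm.grab_frame(n);cv2.imwrite(f'pics/{n}0.png',f[:,:,::-1]);print(n,arm.camera_info(n))
E
```

```text
0.0 [ 248.20348143 -517.81725223  204.32632739] [-3.06139748e+00 -6.95507090e-01  2.38529505e-04] 94.13945138083022 18.8
side {'fx': 426.13918851809905, 'fy': 426.13918851809905, 'cx': 324.1671466409454, 'cy': 199.2953472875802, 'eye': array([485.51787307, 729.57840486, 509.64559728]), 'attitude': array([-0.09237313,  2.58966748, -1.65670024])}
top {'fx': 361.20010729472295, 'fy': 361.20010729472295, 'cx': 316.1379709510563, 'cy': 202.44007321474265, 'eye': array([ 459.05638631,  -31.50642933, 1017.656567  ]), 'attitude': array([-2.1768485 ,  2.14355221, -0.10358313])}
```

View pics/side0.png

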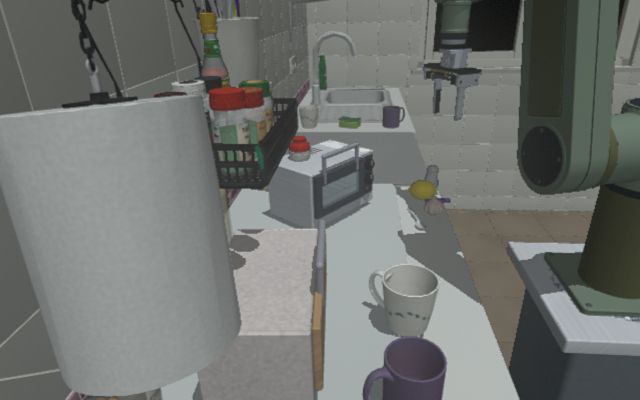

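View pics/top0.png

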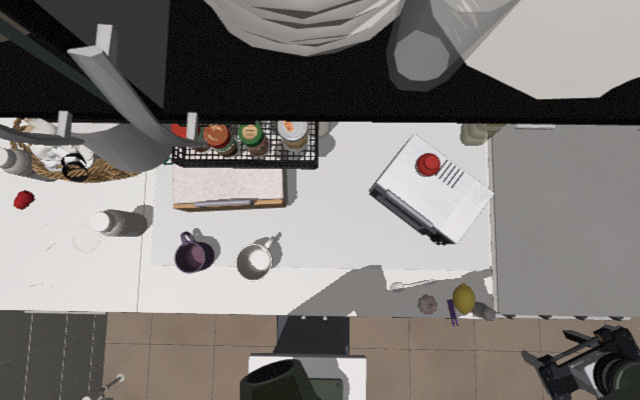

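Side: the oven sits around (325,185), with its handle bar at about (325–357, 150). Top: the rotated oven is at (432,190), its front facing the robot, with the handle along about (375,190)–(440,240). The red timer is at (428,163). I'll zoom in on both.

```bash
python3 - <<'E'
import cv2,numpy as np
a=cv2.imread('pics/side0.png')[130:230,260:390];b=cv2.imread('pics/top0.png')[125:255,360:500]
a=cv2.resize(a,None,fx=3.05,fy=3.05*1.0,interpolation=cv2.INTER_CUBIC)
a=cv2.resize(cv2.imread('pics/side0.png')[130:230,260:390],(520,400),interpolation=cv2.INTER_CUBIC)
b=cv2.resize(b,(560,520),interpolation=cv2.INTER_CUBIC)
cv2.imwrite('pics/sz.png',a);cv2.imwrite('pics/tz.png',b)
E
```

```text
(no output)
```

View pics/sz.png

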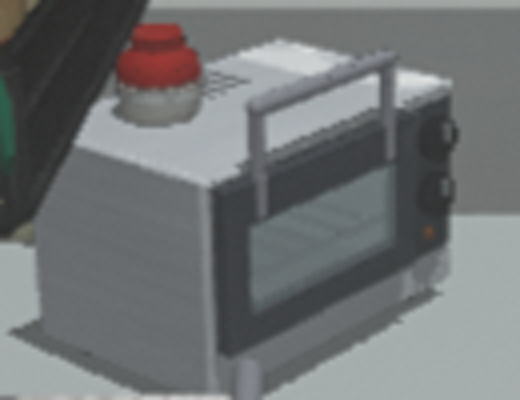

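View pics/tz.png

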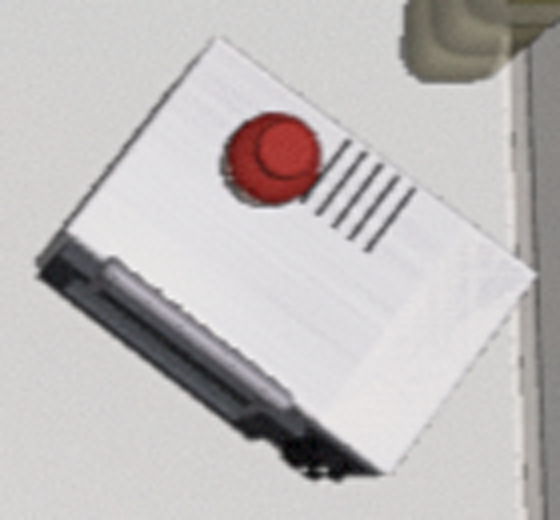

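Side crop: handle bar ends at full-frame pixels (323,156) and (358,145). Top crop: bar ends at (387,192) and (432.5,226), and top-face corners at (413.8,134.5), (493.8,193.8), (456,243) and (377,184).

```bash
cat > h.py <<'E'
from workcell import arm
import numpy as np
from scipy.spatial.transform import Rotation as R
def ray(n,u,v):
    c=arm.camera_info(n);d=R.from_rotvec(c['attitude']).apply([(u-c['cx'])/c['fx'],(v-c['cy'])/c['fy'],1]);return c['eye'],d/np.linalg.norm(d)
def plane(n,u,v,z):
    e,d=ray(n,u,v);return e+d*(z-e[2])/d[2]
def tri(r1,r2):
    (a,d),(b,e)=r1,r2
    s=np.linalg.lstsq(np.c_[d,-e],b-a,rcond=None)[0];p,q=a+d*s[0],b+e*s[1];return (p+q)/2,np.linalg.norm(p-q)
E
python3 - <<'E'
from h import *
np.set_printoptions(precision=1,suppress=True)
c=[plane('top',u,v,157) for u,v in((413.8,134.5),(493.8,193.8),(456,243),(377,184))]
print(np.array(c),[np.linalg.norm(c[i]-c[i-1]) for i in range(4)])
h=[tri(ray('top',387,192),ray('side',323,156.3)),tri(ray('top',432.5,226.2),ray('side',358,145))];print(h)
a,b=h[0][0],h[1][0];d=b-a;print(np.linalg.norm(d),np.degrees(np.arctan2(d[1],d[0])),(a+b)/2)
for i in((0,1),(3,2)):
  d=c[i[1]]-c[i[0]];print(np.degrees(np.arctan2(d[1],d[0])))
for u,v in((387,192),(432.5,226.2)): print(plane('top',u,v,194))
E
```

```text
[[ 722.4 -255.9  157. ]
 [ 579.2 -444.6  157. ]
 [ 460.9 -351.7  157. ]
 [ 598.9 -166.1  157. ]] [np.float64(152.65043921087474), np.float64(236.84521472919187), np.float64(150.47417665885547), np.float64(231.34480280576702)]
[(array([ 574.4, -183. ,  194.7]), np.float64(0.2567701255678282)), (array([ 497.4, -287.4,  188.7]), np.float64(1.338906159504744))]
129.85545850947491 -126.4268358930824 [ 535.9 -235.2  191.7]
-127.18280758796803
-126.64598090987867
[ 574.7 -183.2  194. ]
[ 497.8 -285.8  194. ]
```

Request:
servo_tool([
  [[0,0,-0.015,0,0,-0.121,-1],[0,0,-0.015,0,0,-0.121,-1],[0,0,-0.015,0,0,-0.121,-1],[0,0,-0.015,0,0,-0.121,-1],[0.033,0.005,0,0,0,0,-1],[0.033,0.005,0,0,0,0,-1],[0.033,0.005,0,0,0,0,-1],[0.033,0.005,0,0,0,0,-1],[0.033,0.005,0,0,0,0,-1],[0.033,0.005,0,0,0,0,-1]],
], squeeze=25)

```text
t: 0.93
position: [391.4, -376.1, 264.9]
tool_rot: [-2.807, -1.409, 0.0]
force: [0.5, -1.1, 0.1]
width: 94.1
grasp_force: 0.0
```

Request:
servo_tool([
  [[0.033,0.005,0,0,0,0,-1],[0.033,0.005,0,0,0,0,-1],[0.033,0.005,0,0,0,0,-1],[0.033,0.005,0,0,0,0,-1],[0.033,0.005,0,0,0,0,-1],[0.033,0.005,0,0,0,0,-1],[0,0,0,0,0,0,-1],[0,0,0,0,0,0,-1]],
])

```text
t: 1.6
position: [533.5, -235.2, 264.6]
tool_rot: [-2.804, -1.414, 0.002]
force: [-0.6, 0.5, -0.3]
width: 94.2
grasp_force: 0.0
```

```bash
python3 - <<'E'
from h import *
import cv2
np.set_printoptions(precision=3,suppress=True)
s=arm.read_state();print(s['t'],s['position'],R.from_rotvec(s['tool_rot']).as_matrix(),s['force'],s['q'])
print(arm.camera_info('wrist'))
cv2.imwrite('pics/w1.png',arm.grab_frame('wrist')[:,:,::-1])
E
```

```text
1.6 [ 533.526 -235.22   264.617] [[ 0.594  0.804 -0.002]
 [ 0.804 -0.594  0.001]
 [-0.    -0.002 -1.   ]] [-0.642  0.45  -0.293] [-0.563  0.186  1.444 -0.     1.513  0.073]
{'fx': 309.70691628693146, 'fy': 309.70691628693146, 'cx': 321.1670671320319, 'cy': 199.86007935195164, 'eye': array([ 579.997, -172.833,  442.805]), 'attitude': array([ 2.738, -0.901, -0.123])}
```

View pics/w1.png

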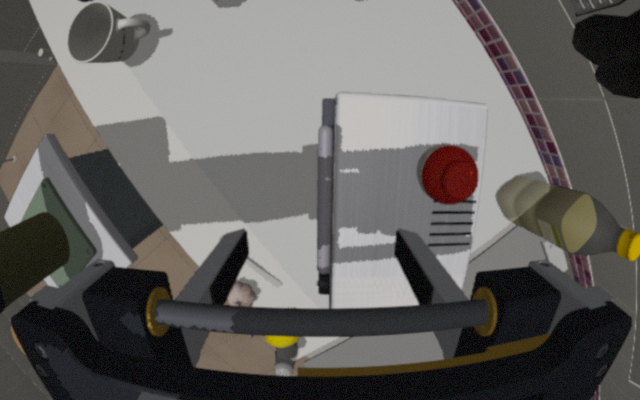

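The wrist view shows the bar running vertically from (325,128) to (322,272), midway between the open fingers at (245,235) and (400,235), and parallel to the tool x axis. Next I'll cast those two pixels onto z=194.

```bash
python3 - <<'E'
from h import *
c=arm.camera_info('wrist');M=R.from_rotvec(arm.read_state()['tool_rot']);P=arm.read_state()['position']
pts=[]
for u,v in((325,128),(322,272)):
    x,y=u-c['cx'],v-c['cy'];r=np.hypot(x,y);t=r/c['fx']
    d=R.from_rotvec(c['attitude']).apply([np.sin(t)*x/r,np.sin(t)*y/r,np.cos(t)])
    p=c['eye']+d*(194-c['eye'][2])/d[2];pts.append(p);print(p,M.inv().apply(p-P))
d=pts[1]-pts[0];print(np.linalg.norm(d),np.degrees(np.arctan2(d[1],d[0])),sum(pts)/2)
E
```

```text
[ 576.00314239 -183.46003937  194.        ] [68.22216659  3.28351051 70.69403753]
[ 498.23719227 -284.56425867  194.        ] [-59.31141509   1.09705272  70.7994134 ]
127.55236633754635 -127.56626840366812 [ 537.12016733 -234.01214902  194.        ]
```

Request:
servo_tool([
  [[0.004,0.002,0.012,0,0,0,0],[0,0,0.012,0,0,0,0],[0,0,0.013,0,0,0,0],[0,0,0.013,0,0,0,0],[0,0,0.013,0,0,0,0],[0,0,0.013,0,0,0,0],[0,0,0.013,0,0,0,0],[0,0,0,0,0,0,0]],
])

```text
t: 2.32
position: [533.5, -234.1, 171.5]
tool_rot: [-2.802, -1.404, 0.007]
force: [-0.6, 0.4, -0.5]
width: 47.5
grasp_force: 0.0
```

Request:
servo_tool([
  [[0,0,0,0,0,0,1],[0,0,0,0,0,0,1],[0,0,0,0,0,0,1],[0,0,0,0,0,0,1],[0,0,0,0,0,0,1],[0,0,0,0,0,0,1],[0,0,0,0,0,0,1],[0,0,0,0,0,0,1]],
], squeeze=30)

```text
t: 2.98
position: [536.9, -234.6, 177.1]
tool_rot: [-2.807, -1.41, 0.0]
force: [-2.5, 1.9, 4.4]
width: 11.0
grasp_force: 30.0
```

Request:
servo_tool([
  [[0,-0.0112,0.001,0,0,0,1],[0,-0.0112,0.0023,0,0,0,1],[0,-0.011,0.003,0,0,0,1],[0,-0.0106,0.0038,0,0,0,1]],
])

```text
t: 3.32
position: [505.5, -210.6, 169.2]
tool_rot: [2.799, 1.405, 0.01]
force: [5.4, -2.1, 1.5]
width: 11.1
grasp_force: 30.0
```

```bash
python3 - <<'E'
from h import *
s=arm.read_state();n=np.array([-.804,.594,0])
print(s['t'],s['position'],s['force'],s['force']@n,s['width'],s['grasp_force'],(s['position']-[537,-234,0])@n)
E
```

```text
3.3167 [ 505.49551812 -210.55208322  169.18389017] [ 5.37292294 -2.14766658  1.45715682] -5.595543994616971 11.108043567513006 29.9945130944252 39.25766599647761
```

Request:
servo_tool([
  [[0,-0.0103,0.0047,0,0,0,1],[0,-0.01,0.0054,0,0,0,1],[0,-0.0095,0.0063,0,0,0,1],[0,-0.0089,0.0069,0,0,0,1],[0,-0.0084,0.0076,0,0,0,1],[0,-0.0078,0.0082,0,0,0,1],[0,-0.0071,0.0089,0,0,0,1],[0,-0.0064,0.0093,0,0,0,1]],
])

```text
t: 3.98
position: [449.3, -168.0, 110.1]
tool_rot: [2.804, 1.407, 0.008]
force: [5.6, 1.0, 3.4]
width: 11.0
grasp_force: 30.0
```

Request:
servo_tool([
  [[0,-0.0056,0.0098,0,0,0,1],[0,-0.0048,0.0103,0,0,0,1],[0,-0.004,0.0106,0,0,0,1],[0,-0.0033,0.0109,0,0,0,1],[0,-0.0024,0.0111,0,0,0,1],[0,-0.0014,0.0113,0,0,0,1]],
])

```text
t: 4.48
position: [430.7, -154.1, 44.6]
tool_rot: [2.807, 1.409, 0.005]
force: [5.0, 2.8, 3.3]
width: 11.2
grasp_force: 30.0
```

```bash
python3 - <<'E'
from h import *
s=arm.read_state();n=np.array([-.804,.594,0])
print(s['t'],s['position'],s['force'],s['force']@n,s['width'],s['grasp_force'],(s['position']-[537,-234,0])@n)
E
```

```text
4.4833 [ 430.70162098 -154.06132009   44.64782473] [5.00612695 2.82522011 3.27892736] -2.3467453196748806 11.15055729038639 30.018976628780365 132.94747259692608
```

Request:
servo_tool([
  [[0,-0.0007,0.0113,0,0,0,1],[0,0,0.0113,0,0,0,1],[0,0,0,0,0,0,1],[0,0,0,0,0,0,1]],
])

```text
t: 4.82
position: [430.0, -153.5, 21.1]
tool_rot: [-2.808, -1.409, -0.004]
force: [7.5, 3.1, -4.9]
width: 11.0
grasp_force: 30.0
```

Request:
servo_tool([
  [[0,0,0.002,0,0,0,1],[0,0,0.002,0,0,0,1],[0,0,0,0,0,0,1],[0,0,0,0,0,0,1]],
])

```text
t: 5.15
position: [430.1, -153.6, 17.9]
tool_rot: [2.808, 1.409, 0.004]
force: [6.4, 3.1, 0.6]
width: 10.9
grasp_force: 30.0
```

Request:
servo_tool([
  [[0,0,0.002,0,0,0,1],[0,0,0.002,0,0,0,1],[0,0,0,0,0,0,1],[0,0,0,0,0,0,1]],
])

```text
t: 5.48
position: [430.2, -153.7, 16.3]
tool_rot: [-2.807, -1.409, -0.003]
force: [-0.1, 7.6, 19.8]
width: 11.3
grasp_force: 30.0
```

```bash
python3 - <<'E'
from h import *
import cv2
s=arm.read_state();print(s['position'],s['force'])
a=arm.grab_frame('side')[:,:,::-1];b=arm.grab_frame('top')[:,:,::-1]
cv2.imwrite('pics/o1.png',np.hstack([cv2.resize(a[130:250,270:430],(400,300),interpolation=2),cv2.resize(b[140:260,330:490],(400,300),interpolation=2)]))
E
```

```text
[ 430.20570554 -153.6512624    16.27169831] [-0.05436553  7.60554831 19.81430703]
```

View pics/o1.png

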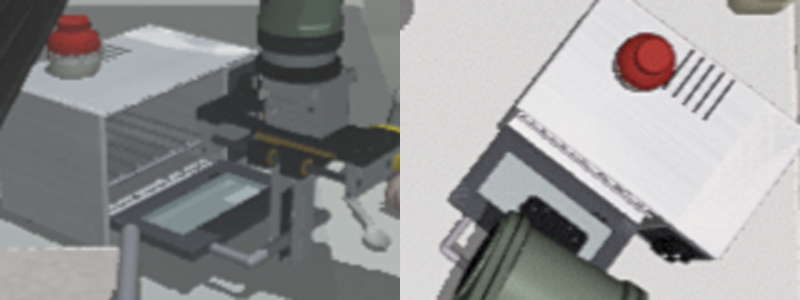

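The door is level and at its stop: the side view shows it flat, and Fz rose to 20 N. Now I'll swing it back up.

Request:
servo_tool([
  [[0,0,-0.004,0,0,0,1],[0,0,-0.0113,0,0,0,1],[0,0.0007,-0.0113,0,0,0,1],[0,0.0014,-0.0113,0,0,0,1],[0,0.0024,-0.0111,0,0,0,1],[0,0.0033,-0.0109,0,0,0,1],[0,0.004,-0.0106,0,0,0,1],[0,0.0048,-0.0103,0,0,0,1]],
])

```text
t: 6.25
position: [441.3, -162.6, 92.8]
tool_rot: [-2.804, -1.407, 0.0]
force: [7.7, 1.1, -11.6]
width: 10.9
grasp_force: 30.0
```

Request:
servo_tool([
  [[0,0.0056,-0.0098,0,0,0,1],[0,0.0064,-0.0093,0,0,0,1],[0,0.0071,-0.0089,0,0,0,1],[0,0.0078,-0.0082,0,0,0,1],[0,0.0084,-0.0076,0,0,0,1],[0,0.0089,-0.0069,0,0,0,1]],
])

```text
t: 6.75
position: [471.3, -185.4, 143.0]
tool_rot: [-2.791, -1.402, 0.015]
force: [-11.2, 10.6, 7.5]
width: 10.7
grasp_force: 30.0
```

```bash
python3 - <<'E'
from h import *
s=arm.read_state();n=np.array([-.804,.594,0])
print(s['t'],s['position'],s['force'],s['force']@n,s['width'],s['grasp_force'],(s['position']-[537,-234,0])@n)
E
```

```text
6.75 [ 471.33095135 -185.38368032  142.96156088] [-11.17475049  10.63578157   7.52898085] 15.30215364850911 10.718010557763305 30.032633543014526 81.676009002752
```

Request:
servo_tool([
  [[0,0.0095,-0.0063,0,0,0,1],[0,0.01,-0.0054,0,0,0,1],[0,0.0103,-0.0047,0,0,0,1],[0,0.0106,-0.0038,0,0,0,1],[0,0.011,-0.003,0,0,0,1],[0,0,0,0,0,0,1]],
])

```text
t: 7.25
position: [518.4, -221.2, 170.2]
tool_rot: [-2.805, -1.409, 0.004]
force: [-2.8, 3.0, 9.1]
width: 10.8
grasp_force: 30.0
```

```bash
python3 - <<'E'
from h import *
s=arm.read_state();n=np.array([-.804,.594,0])
print(s['t'],s['position'],s['force'],s['force']@n,s['width'],s['grasp_force'],(s['position']-[537,-234,0])@n)
E
```

```text
7.25 [ 518.36749241 -221.20604161  170.22084828] [-2.84314271  2.9844786   9.10479114] 4.058667024948105 10.849752781745794 29.98559921979904 22.58014738661532
```

Request:
servo_tool([
  [[0,0.0075,-0.004,0,0,0,1],[0,0.0075,-0.002,0,0,0,1],[0,0.0075,-0.001,0,0,0,1],[0,0.002,0,0,0,0,1],[0,0,0,0,0,0,1]],
])

```text
t: 7.67
position: [536.2, -234.8, 174.5]
tool_rot: [-2.802, -1.407, 0.008]
force: [-2.7, 3.4, 1.5]
width: 11.6
grasp_force: 30.0
```

Request:
servo_tool([
  [[0,0.003,0,0,0,0,1],[0,0,0,0,0,0,1],[0,0,0,0,0,0,1]],
])

```text
t: 7.92
position: [536.4, -235.0, 174.6]
tool_rot: [-2.797, -1.406, 0.012]
force: [-8.9, 5.8, 5.7]
width: 11.0
grasp_force: 30.0
```

Request:
servo_tool([
  [[0,0.003,0,0,0,0,1],[0,0.002,0,0,0,0,1],[0,0,0,0,0,0,1],[0,0,0,0,0,0,1]],
])

```text
t: 8.25
position: [536.4, -235.0, 174.5]
tool_rot: [-2.788, -1.402, 0.021]
force: [-19.1, 13.1, 14.6]
width: 11.2
grasp_force: 30.0
```

Request:
servo_tool([
  [[0,-0.004,0,0,0,0,1],[0,0,0,0,0,0,0],[0,0,0,0,0,0,0],[0,0,0,0,0,0,0],[0,0,0,0,0,0,0],[0,0,0,0,0,0,0]],
])

```text
t: 8.75
position: [542.1, -239.0, 176.1]
tool_rot: [2.807, 1.409, -0.0]
force: [0.1, 0.1, 1.1]
width: 40.9
grasp_force: 0.0
```

Request:
servo_tool([
  [[0,0,-0.02,0,0,0,0],[0,0,-0.02,0,0,0,0],[0,0,-0.02,0,0,0,0],[0,0,-0.02,0,0,0,0],[-0.03,-0.01,0,0,0,0,0],[-0.03,-0.01,0,0,0,0,0],[-0.03,-0.01,0,0,0,0,0],[-0.03,-0.01,0,0,0,0,0],[-0.03,-0.01,0,0,0,0,0],[-0.03,-0.01,0,0,0,0,0]],
])

```text
t: 9.58
position: [385.1, -348.1, 256.4]
tool_rot: [2.806, 1.41, -0.0]
force: [0.7, -0.5, 1.0]
width: 46.6
grasp_force: 0.0
```

```bash
python3 - <<'E'
from h import *
import cv2
s=arm.read_state();print(s['t'],s['position'],s['force'],s['width'])
a=arm.grab_frame('side')[:,:,::-1];b=arm.grab_frame('top')[:,:,::-1]
a0=cv2.imread('pics/side0.png')
c=lambda i,y,x:cv2.resize(i[y:y+100,x:x+133],(400,300),interpolation=2)
cv2.imwrite('pics/e.png',np.vstack([np.hstack([c(a,130,260),c(b,140,365)]),np.hstack([c(a0,130,260),c(cv2.imread('pics/top0.png'),140,365)])]))
E
```

```text
9.5833 [ 385.14045199 -348.06396432  256.3856069 ] [ 0.7461822  -0.45108101  0.97905564] 46.62490330313374
```

View pics/e.png

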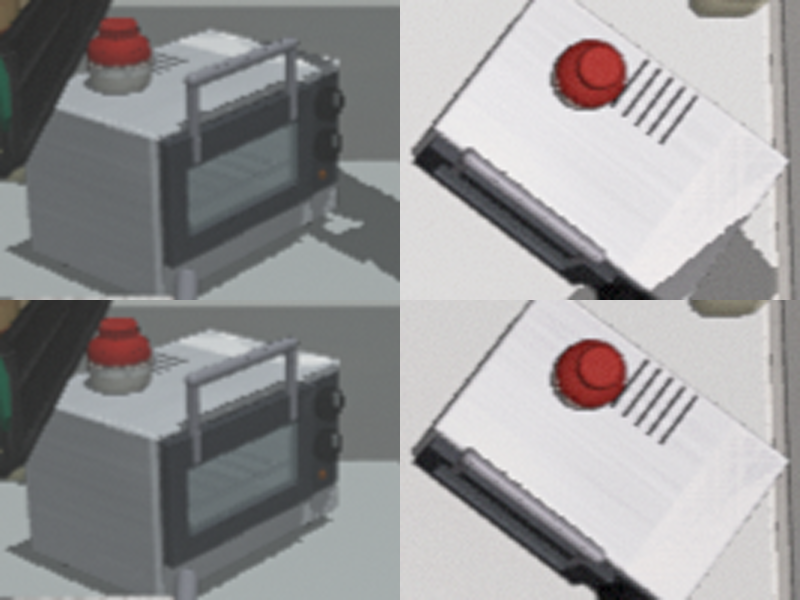

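The door is shut. The handle is exactly where it started, at (465,155)–(605,258) in the top crop, and the door met a firm stop at about 23 N. The timer hasn't moved, the bin is untouched and the robot is clear.

```bash
python3 -c "
from workcell import arm
print(arm.finish_job())"
```

```text
the job is handed in; nothing more can be done
None
```

I pulled the oven door down to its open stop, pushed it back up until it met its shut stop, and handed the job in at about 10 s with the bin flap untouched and the robot clear of everything.

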